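# Coolant to half, then pump, then cutting wheel

### The arm

A 6-joint arm with a two-finger parallel gripper is mounted at the origin on the work surface. World frame = base frame: x ahead of the robot, y to its left, z up, the work surface at z = 0. Lengths are in m, angles in rad, forces in N, time in s.
With the tool pointing down it reaches from about 0.225 to 0.875 m from the base axis. Payload 3.4 kg.
Tool frame: the origin (TCP) lies at the very end of the fingers, on their centre line; the grasp point (between the pads) lies 19 mm behind it; z points along the fingers, y is the direction in which the jaws open and shut (so a half turn about z gives the same grasp; the last joint's range is limited). The gripper opens to 85 mm and grips with 20 to 120 N. Pads are 22 mm wide; open, the fingers measure 114 mm over their backs; the gripper's body (76 mm by 85 mm) begins 54 mm behind the grasp point. The pads swing forward as they close: fully open they stand 13 mm farther back than shut.
Start: joints at [1.203, 0.276, 1.505, -0, 1.361, -0.121], TCP at [0.14, 0.558, 0.231] pointing down, gripper open.
Joint ranges: [-2.89, 2.89], [-0.75, 2.08], [0.22, 2.7], [-1.18, 4.32], [0.11, 2.71], [-2.7, 2.7]. Speed limits (rad/s): [2.57, 2.57, 3.14, 3.14, 3.14, 3.14].

### API

Orientations are given as a unit quaternion [w, x, y, z].
In Python, from rig import manip gives the robot as it stands. The module is installed in compiled form; this text tells all that it offers.
- The arm moves only by the tool carry_out, never from a script. Its argument "moves" is one flat list of numbers, 5 for each row, row after row: the opening in per cent of the stroke, from 0 (shut) to 100 (fully open), then the shift along the world's x, y, z in cm, then the turn about the world's z in rad. A call has exactly 10 rows; each row shifts and turns the commanded pose from where the row before left it; what a row does not reach is not made up. A row lasts 1/10 s, in which the tool goes at most 50 mm and 8.59 degrees, less where a joint would pass 70% of its speed; a pose out of reach is approached as far as the arm can. A call is refused whole if a number of a shift passes 5 or a number of a turn 0.15, either way. A call with a gripper value outside its range is refused whole. The fingers move at their own pace and stop on an object; "squeeze" is the grip in N (left out, the last holds). Time passes only in rows, so rows that do not move let the fingers close, or fill a call up. It gives the time, the measured TCP pose, the force and the opening at its end, in the units of the state.
- manip.get_state(): the state, without advancing time (a new reading comes with each control period).
- manip.get_image(name): name is "scene" or "top" or "wrist"; returns the picture (420x560x3 uint8, red, green, blue); there is no depth.
- manip.camera_info(name): a dict with "fov_y" (degrees; the focal length in pixels is half the picture's height over the tangent of half this angle, whatever the lens; pixels are square), "cx", "cy" (the principal point, pixels), "rvec" (rotation vector, rad) and "tvec" (3), from world to camera coordinates, as OpenCV has them; the wrist camera has in their place "hand_eye" (4x4, takes a point from camera to tool coordinates, whose origin is the TCP and whose axes are the flange's). Camera axes: x right, y down, z forward; pixel columns grow to the right and rows downward; lengths in m; the calibration is good to about 2 mm. A picture is of the moment at which its call begins: read the wrist's pose just before it. camera_info takes no time and is no camera call.
- manip.sign_off(): hands the job in, once; it reports no verdict.
The state is a dict: "clock": time; "qpos": joint angles; "qd": joint speeds; "effort": joint torques, N m; "position": TCP position; "ee_rot": TCP orientation; "contact_force": force on the tool from outside, world axes, zero at the start; "moment": the same for the moment, N m; "width": finger opening in m.
Only numpy, scipy, OpenCV 4.12 (cv2) and the standard library are available. Lean on these libraries where they do the work, as an engineer would, in place of code of your own. Each camera call takes 0.05 s, during which the arm holds its last target. There are 200 camera calls.

### The job

Get the abrasive cutter running with coolant: turn the long lever of the ball valve on top of the coolant tank from nearly closed to half open, over the long middle mark of its index plate (45 degrees to the pipe), and let go. Then, on the push-button station, press fully and release first the pump start (flat button in the middle) and after it the wheel start (flat button at the end away from the mushroom). Press no start before the valve is at half, nor both together, keep off the mushroom stop, and leave the lever at half and the other things where they are.

Things in the scene. Friction and masses are not known exactly. Their poses are not given: they have to be found in the camera images.
- coolant_unit: Fixed white coolant tank, 240 x 320 mm, grey lid (252 x 332 mm) with its top 150 mm above the bench. Origin: centre of its underside; x = its back, y = its left. On the lid: pump motor at x 30, y 100 mm (60 mm radius, top at 316 mm); 27 mm steel pipe, axis 195 mm high, along y at x 30 mm from the motor to y -200 mm, where it drops through the bench; brass ball valve in it at y -50 mm.
- valve_stem (a point): Vertical hinge axis of the valve lever, at the mid-height of its plastic sleeve (252 mm above the bench), x 30, y -50 mm on the coolant unit; axes as the coolant unit. An arc-shaped white index plate, 39 to 65 mm radius, lies 28 mm below, with five raised black marks every 22.5 degrees from closed to open; the middle one (45 degrees) is twice as long.
- lever_grip (a point): Grip point of the lever, 100 mm from the hinge axis, centre of the plastic sleeve's section. The sleeve is 22 mm wide, 14 mm high, from 66 to 140 mm from the hinge axis; 95 mm free height below it down to the lid, so fingers can straddle it from above. Its -x axis points outwards along the lever, z up.
- valve (a joint): Lever angle (rad) about the vertical stem, positive anticlockwise from above. 0 = closed: across the pipe, pointing along the tank's -x (front). pi/2 = open: along the pipe, pointing to the tank's -y, away from the motor. Half open = 0.785. Starts 0 to 0.35. Stays where it is left (friction 0.5 N m, 5 N at the grip point); hard stops at 0 and pi/2.
- station: Fixed aluminium push-button station, 200 (x) x 84 (y) x 56 mm high; origin: centre of its underside on the bench; x runs along the row of buttons: mushroom stop at x -60, pump start at 0, wheel start at +60 mm. It may stand at the left or the right of the coolant tank.
- pump_start_top (a point): Centre of the top face of the coolant pump start: round flat black button of 35 mm diameter in the middle of the station, 67.5 mm above the bench when released, 6.5 mm proud of its 5 mm high steel collar (47 mm diameter). z up.
- pump_start (a joint): Travel of the pump start button (m): 0 released, 0.006 fully down (about 1.3 N to start it, 5.2 N fully down); springs back.
- wheel_start_top (a point): Centre of the top face of the cutting wheel start: same button as the pump start, at the end of the station away from the mushroom stop. z up.
- wheel_start (a joint): Travel of the wheel start button (m): 0 released, 0.006 fully down, springs back; same spring as the pump start.
- stop_top (a point): Centre of the top of the mushroom stop button, a 46 mm wide red mushroom, top 93.5 mm above the bench. Not to be pressed.
- stop (a joint): Travel of the mushroom stop button (m): 0 released, 0.006 pressed; same spring as the starts, so it is easily pressed.
- sample_tray: Bystander: fixed white tray, 210 x 140 x 35 mm, six compartments, on the side of the tank away from the station. Origin: centre of its underside.
- mount_a: Bystander: black round resin specimen mount, 40 mm diameter, 22 mm high, in the sample tray. Origin: centre of its underside.
- mount_b: Bystander: as mount_a, in the sample tray.
- mount_c: Bystander: as mount_a, lying on the front of the coolant tank's lid, its top 172 mm above the bench.
- wash_bottle: Bystander: white bottle, 66 mm diameter, 170 mm high, standing on the bench. Origin: centre of its underside.
- spanner: Bystander: steel spanner, 190 mm long, lying along the front edge of the tank lid.
- bar_offcut: Bystander: offcut of steel bar, 45 mm diameter, 110 mm long, lying on the bench at the right.
- brush: Bystander: cleaning brush, 200 mm long, lying on the bench at the right.
There are look-alikes about, which are no part of the job. What is shaped like the station but yellow is not meant.

How it is judged:
By the outcome, as a careful person would: the job done as asked, in the order asked, and still so for the second after the job is handed in, with the robot touching nothing.
It also fails if it takes over 45 s, if anything falls off the work surface, if the arm or the gripper's body presses on something with over 40 N, if the wrist force passes 120 N, or if a joint passes its speed limit or range.

## Working session

There is one attempt and no reset: what is moved stays moved. The work goes in short steps, Python scripts to look and compute and a tool call to move; the robot and the scene stay as the last step left them, time stands still between calls to the robot, and variables do not carry over. Pictures are saved under pics/ and viewed, about 8 in all and at most 12, crops included, and the job is handed in when it is done.

Besides the shell and the picture viewer there is one more tool, called after "Call:" as name(argument=value, ...) on one line, values as JSON. carry_out: Moves the arm, as the interface text tells. Its arguments: {"type":"object","properties":{"moves":{"type":"array","items":{"type":"number"}},"squeeze":{"type":"number"}},"required":["moves"]}

```bash
mkdir -p pics && cat > h.py <<'E'
import numpy as np,cv2
from rig import manip
def save(n,f):
    im=manip.get_image(n);cv2.imwrite('pics/'+f,im[...,::-1]);return im
def cam(n):
    c=manip.camera_info(n);f=210/np.tan(np.radians(c['fov_y'])/2)
    K=np.array([[f,0,c['cx']],[0,f,c['cy']],[0,0,1]])
    if 'rvec' in c:
        R=cv2.Rodrigues(np.array(c['rvec'],float))[0];t=np.array(c['tvec'],float).ravel();return K,R,t,-R.T@t
    s=manip.get_state();w,x,y,z=s['ee_rot']
    from scipy.spatial.transform import Rotation as Ro
    T=np.eye(4);T[:3,:3]=Ro.from_quat([x,y,z,w]).as_matrix();T[:3,3]=s['position']
    M=np.linalg.inv(T@np.array(c['hand_eye']));return K,M[:3,:3],M[:3,3],-M[:3,:3].T@M[:3,3]
def pt(C,u,v,h):
    K,R,t,o=C;d=R.T@np.linalg.inv(K)@[u,v,1];return o+d*(h-o[2])/d[2]
def px(C,P):
    K,R,t,o=C;q=K@(R@np.array(P)+t);return q[:2]/q[2]
E
python3 - <<'E'
from h import *
a=save('top','top1.png');b=save('scene','sc1.png')
for n in('top','scene','wrist'):print(n,manip.camera_info(n))
s=manip.get_state();print(s)
E
```

```text
top {'fov_y': 49.81706421640199, 'cx': 290.0007344956111, 'cy': 202.8245944272631, 'rvec': array([ 2.14239907, -2.17888309,  0.11535302]), 'tvec': array([0.03476485, 0.55919485, 1.43348478])}
scene {'fov_y': 54.347712078654915, 'cx': 278.6954717983731, 'cy': 202.18280059471616, 'rvec': array([ 1.71185567,  1.7294793 , -0.76588398]), 'tvec': array([-0.00686416, -0.24454897,  1.97283098])}
wrist {'fov_y': 69.12598750795424, 'cx': 279.22239869885783, 'cy': 210.93588112085715, 'hand_eye': array([[ 1.79769927e-04, -9.63664766e-01, -2.67114557e-01,
         6.75366663e-02],
       [ 9.99999975e-01,  1.38017822e-04,  1.75082221e-04,
         9.92228972e-04],
       [-1.31853998e-04, -2.67114582e-01,  9.63664767e-01,
        -1.43802686e-01],
       [ 0.00000000e+00,  0.00000000e+00,  0.00000000e+00,
         1.00000000e+00]])}
{'clock': 0.1, 'qpos': array([ 1.20301896e+00,  2.76525639e-01,  1.50597440e+00, -1.46451936e-06,
        1.36070381e+00, -1.20976467e-01]), 'qd': array([-0.0016059 , -0.00222454, -0.00370216, -0.00132918, -0.00026527,
       -0.00022564]), 'effort': array([ 2.43966424e-03, -4.17706275e+01, -2.46401632e+01, -1.47125743e-04,
        5.91059506e-03,  2.47318360e-05]), 'position': array([0.14030174, 0.55715018, 0.2305425 ]), 'ee_rot': array([-1.94221590e-04,  1.23087311e-01,  9.92395518e-01, -7.81837399e-04]), 'contact_force': array([ 0.17269186, -0.59044878, -0.08638664]), 'moment': array([-0.0701819 , -0.03333619, -0.02650285]), 'width': 0.08518552454857826}
```

View pics/top1.png

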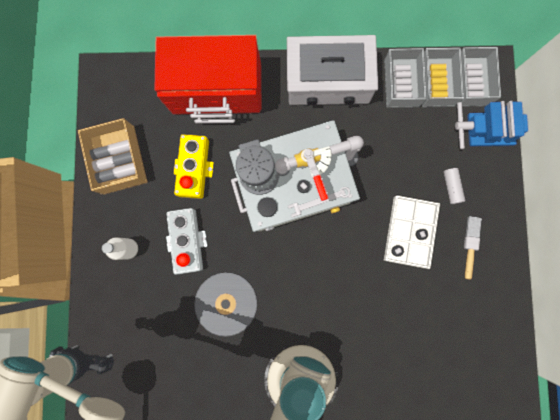

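View pics/sc1.png

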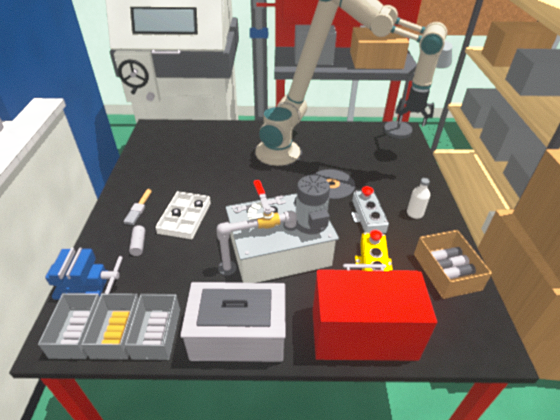

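The top view shows two station-like things: the aluminium one with its centre at about (185,240), with its mushroom at (183,260), and the yellow one at (190,166), excluded by its colour. The grey one fits. The red lever sleeve is at about (321,188), the valve at (313,157) and mount_c at (304,186). I'll measure these and confirm in one crop.

```bash
python3 - <<'E'
from h import *
im=cv2.imread('pics/top1.png');hsv=cv2.cvtColor(im,cv2.COLOR_BGR2HSV);C=cam('top')
h,s,v=cv2.split(hsv)
red=(((h<8)|(h>172))&(s>150)&(v>90)).astype(np.uint8)
n,l,st,ce=cv2.connectedComponentsWithStats(red)
for i in range(1,n):
    if st[i,4]>20:
        print('red',st[i],ce[i].round(1))
lab=l[188,321];p=np.argwhere(l==lab)[:,::-1].astype(np.float32)
P=np.array([pt(C,u,w,.259)[:2] for u,w in p]);print('sleeve',P.mean(0),np.linalg.svd(P-P.mean(0))[2][0])
print('minrect',cv2.minAreaRect((P*1000).astype(np.float32)))
lab=l[260,183];print('stop',pt(C,*ce[lab],.09))
# dark buttons in station
dark=((v<90)).astype(np.uint8);n,l,st,ce=cv2.connectedComponentsWithStats(dark)
for i in range(1,n):
    if 20<st[i,4]<400 and 160<ce[i][0]<340 and 130<ce[i][1]<280: print('dark',st[i],ce[i].round(1),pt(C,*ce[i],.0675).round(4),pt(C,*ce[i],.172).round(4))
a=cv2.resize(im[195:285,150:225],None,fx=5,fy=5,interpolation=cv2.INTER_CUBIC)
b=cv2.resize(im[115:240,225:370],None,fx=3,fy=3,interpolation=cv2.INTER_CUBIC)
o=np.zeros((450,810,3),np.uint8);o[:a.shape[0],:a.shape[1]]=a;o[:b.shape[0],375:375+b.shape[1]]=b
cv2.imwrite('pics/c1.png',o[:,:800])
E
```

```text
red [ 154   35  107   79 7496] [208.2  72.1]
red [202 112  23   1  23] [213. 112.]
red [314 175  14  25 174] [320.2 187.4]
red [180 176  13  12 122] [186.  181.6]
red [176 253  14  14 151] [182.7 259.4]
sleeve [ 0.57524242 -0.05932696] [-0.9506951  -0.31012712]
minrect ((575.1812744140625, -59.422481536865234), (69.02814483642578, 19.482425689697266), 17.71592140197754)
stop [0.38397907 0.35752432 0.09      ]
dark [187 142   9   9  64] [191.3 145.9] [0.7451 0.339  0.0675] [0.7193 0.3154 0.172 ]
dark [185 160   9   9  49] [189.4 163.4] [0.6879 0.3446 0.0675] [0.6663 0.3206 0.172 ]
dark [251 169  24  17  61] [264.2 180. ] [0.6302 0.1061 0.0675] [0.6129 0.0996 0.172 ]
dark [270 173  10  16  45] [274.9 181.2] [0.6255 0.0719 0.0675] [0.6085 0.068  0.172 ]
dark [298 180  12  13  73] [303.3 186.5] [ 0.6069 -0.018   0.0675] [ 0.5913 -0.0154  0.172 ]
dark [236 182   9  26  45] [240.  194.5] [0.585  0.1832 0.0675] [0.571 0.171 0.172]
dark [259 198  18  18 176] [269.  204.6] [0.5511 0.0917 0.0675] [0.5397 0.0863 0.172 ]
```

View pics/c1.png

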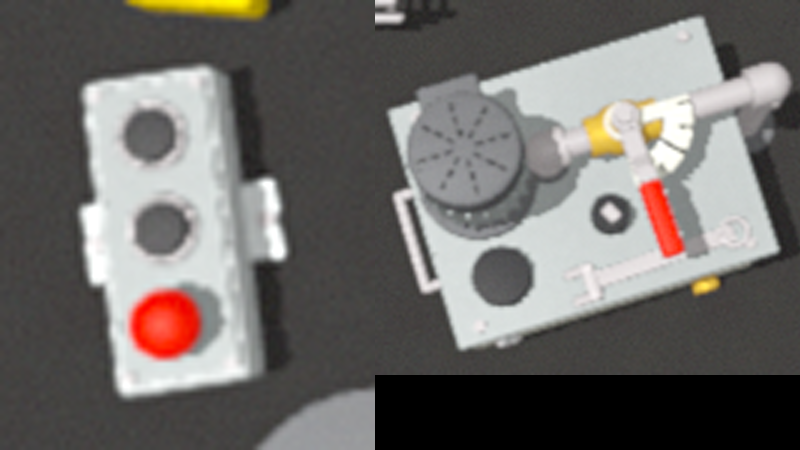

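The crop confirms the aluminium station, with pump start at crop (162,229), wheel start at (149,133) and the red mushroom below them. The lever's red sleeve runs from (652,183) to (674,252) in the crop. Next I'll compute the tank yaw and the targets.

```bash
python3 - <<'E'
from h import *
C=cam('top')
f=lambda x,y:(225+(x-375)/3,115+y/3)
L=np.array([pt(C,*f(*p),.15)[:2] for p in [(388,110),(703,17),(779,250),(460,350)]])
# tank coords back-left,back-right,front-right,front-left
M=np.array([[.126,.166],[.126,-.166],[-.126,-.166],[-.126,.166]])
A,_=cv2.estimateAffinePartial2D(M,L);th=np.arctan2(A[1,0],A[0,0]);print('yaw',th,np.hypot(A[0,0],A[1,0]),'org',A[:,2])
R=np.array([[np.cos(th),-np.sin(th)],[np.sin(th),np.cos(th)]]);o=L.mean(0)
stem=o+R@[.03,-.05];print('stem',stem,'stem by ray',pt(C,*f(625,118),.262))
for a in(0,.1,.2,.785): print(a,stem+.1*R@[-np.cos(a),-np.sin(a)])
print('lever az',np.arctan2(.3101,.9507)-th)
g=lambda x,y:(150+x/5,195+y/5)
for n,p,h in(('pump',(162,229),.0675),('wheel',(149,133),.0675),('stop',(166,324),.0935)):print(n,pt(C,*g(*p),h))
E
```

```text
yaw 0.28164262942751805 0.9965669569548758 org [0.62959897 0.01073337]
stem [ 0.67231368 -0.02895863] stem by ray [ 0.66743101 -0.0286267   0.262     ]
0 [ 0.57625366 -0.05675202]
0.1 [ 0.57950827 -0.06620317]
0.2 [ 0.58369016 -0.07528218]
0.785 [ 0.62400702 -0.11651699]
lever az 0.0336568096050211
pump [0.44166952 0.36442194 0.0675    ]
wheel [0.50212331 0.37324265 0.0675    ]
stop [0.38273573 0.35503216 0.0935    ]
```

Call:
carry_out(moves=[100,0,0,5,-0.15,100,0,0,5,-0.15,100,1,-1.4,4,-0.15,100,3,-4,0,-0.15,100,3,-4,0,-0.15,100,3,-4,0,-0.15,100,3,-4,0,-0.15,100,3,-4,0,-0.15,100,3,-4,0,-0.15,100,3,-4,0,-0.15])

```text
clock: 1.1
position: [0.361, 0.2618, 0.3711]
ee_rot: [0.0, 0.768, 0.64, -0.0]
contact_force: [0.6, 0.8, 0.3]
width: 0.0855
```

Call:
carry_out(moves=[100,2.7,-4,0,-0.15,100,2.7,-4,0,-0.15,100,2.7,-4,0,-0.15,100,2.7,-4,0,-0.15,100,2.7,-4,0,-0.15,100,2.7,-4,0,-0.15,100,2.7,-4,0,-0.15,100,2.7,-4,0,-0.025,100,0,0,0,0,100,0,0,0,0])

```text
clock: 2.1
position: [0.5766, -0.0573, 0.37]
ee_rot: [-0.001, 0.987, 0.158, -0.001]
contact_force: [-0.3, 0.6, -0.0]
width: 0.0852
```

```bash
python3 - <<'E'
from h import *
C=cam('wrist');im=save('wrist','w1.png');s=manip.get_state();print(s['position'],s['ee_rot'],s['qpos'])
h,sa,v=cv2.split(cv2.cvtColor(im,cv2.COLOR_RGB2HSV))
red=(((h<8)|(h>172))&(sa>150)&(v>70)).astype(np.uint8)
n,l,st,ce=cv2.connectedComponentsWithStats(red)
for i in range(1,n):
    if st[i,4]>200:
        p=np.argwhere(l==i)[:,::-1];P=np.array([pt(C,u,w,.259)[:2] for u,w in p])*1000
        print(st[i],ce[i],cv2.minAreaRect(P.astype(np.float32)))
E
```

```text
[ 0.57610129 -0.05624152  0.37057264] [-6.39411204e-04  9.87269433e-01  1.59053047e-01 -8.86000234e-04] [-2.17839708e-01  2.40864446e-01  1.21862148e+00  5.38936193e-04
  1.68422535e+00  1.03355403e+00]
[ 269  165   25   82 1930] [281.16062176 205.64093264] ((577.5963134765625, -57.510169982910156), (72.28132629394531, 21.395362854003906), 18.266658782958984)
```

View pics/w1.png

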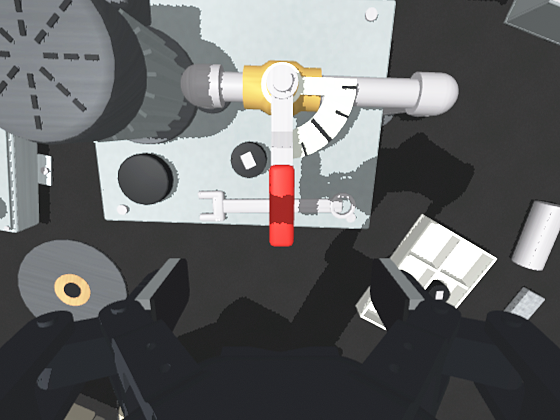

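The wrist view shows the red lever in line with the fingers, from (281,165) to (281,247), the stem nut at (284,80) and the index marks around (300–355, 85–150). I'll enlarge the plate to get the tank yaw and the middle mark.

```bash
python3 - <<'E'
from h import *
im=cv2.imread('pics/w1.png');cv2.imwrite('pics/c2.png',cv2.resize(im[55:180,250:370],None,fx=4.8,fy=4.8,interpolation=cv2.INTER_CUBIC))
C=cam('wrist');print(pt(C,284,80,.265),pt(C,350,87,.224),px(C,[.672,-.029,.224]))
E
```

```text
[ 0.67373386 -0.02670284  0.265     ] [ 0.6921207  -0.08292639  0.224     ] [285.19452382  89.60945408]
```

View pics/c2.png

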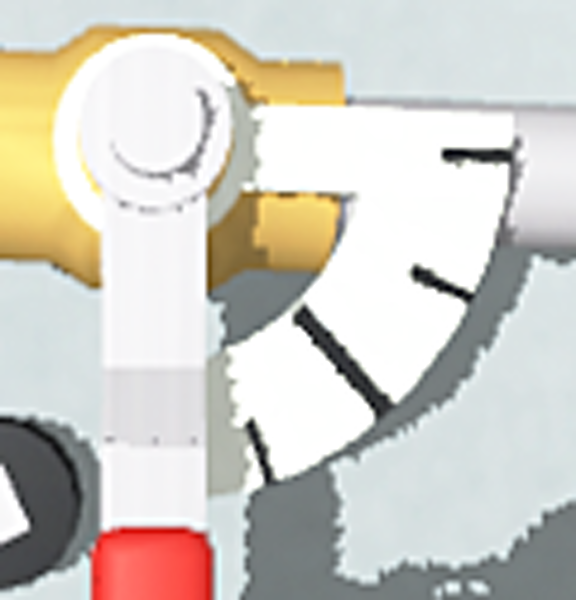

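```bash
python3 - <<'E'
from h import *
C=cam('wrist')
W=lambda x,y:pt(C,250+x/4.8,55+y/4.8,.2245)[:2]
rows=[];b=[]
for a,p,q in((22.5,(250,425),(268,482)),(45,(300,314),(385,408)),(67.5,(415,270),(472,297)),(90,(445,153),(512,156))):
    P,Q=W(*p),W(*q);d=Q-P;az=np.degrees(np.arctan2(-d[1],-d[0]));print(a,az,az-a)
    n=np.array([-d[1],d[0]])/np.hypot(*d);rows.append(n);b.append(n@P)
st=np.linalg.lstsq(np.array(rows),np.array(b),rcond=None)[0];print('stem',st)
for t in(16,17,18):
  for a in (1,45):
    r=np.radians(t+a);print(t,a,st-.1*np.array([np.cos(r),np.sin(r)]))
E
```

```text
22.5 37.24604821376696 14.746048213766962
45 62.50606892762782 17.506068927627823
67.5 84.52286118794603 17.022861187946035
90 105.91922306026979 15.919223060269786
stem [ 0.67465943 -0.02554012]
16 1 [ 0.57902895 -0.05477729]
16 45 [ 0.62617847 -0.11300209]
17 1 [ 0.57955378 -0.05644182]
17 45 [ 0.62771227 -0.11383488]
18 1 [ 0.58010757 -0.05809693]
18 45 [ 0.62926038 -0.11464077]
```

Call:
carry_out(moves=[100,0.3,0,-4,0,100,0,0,-4,0,100,0,0,-4,0,100,0,0,-2,0,0,0,0,0,0,0,0,0,0,0,0,0,0,0,0,0,0,0,0,0,0,0,0,0,0,0,0,0,0,0], squeeze=30)

```text
clock: 3.15
position: [0.5804, -0.0568, 0.2333]
ee_rot: [0.001, 0.987, 0.159, 0.002]
contact_force: [-0.2, 0.3, 5.5]
width: 0.0213
```

```bash
python3 - <<'E'
from h import *
s=manip.get_state();p=s['position'];print(p,s['width'],s['contact_force'],s['ee_rot'])
st=np.array([.6746,-.0258]);d=p[:2]-st;print(np.hypot(*d),np.degrees(np.arctan2(-d[1],-d[0])))
prev=d;tot=0
for k in range(1,7):
    a=np.radians(44)*k/6;R=np.array([[np.cos(a),-np.sin(a)],[np.sin(a),np.cos(a)]]);n=R@d;print((n-prev)*100,np.radians(44)/6);prev=n
E
```

```text
[ 0.58043508 -0.05680665  0.23327346] 0.02125451544658476 [-0.18881706  0.33743315  5.46482213] [8.28235306e-04 9.87297494e-01 1.58871410e-01 1.68737152e-03]
0.09913851301542355 18.225692498174737
[ 0.47279756 -1.17657423] 0.1279908118129175
[ 0.61911011 -1.10660161] 0.1279908118129175
[ 0.75529446 -1.01852576] 0.1279908118129175
[ 0.87912273 -0.91378755] 0.1279908118129175
[ 0.98856916 -0.79410042] 0.1279908118129175
[ 1.0818433  -0.66142236] 0.1279908118129175
```

Call:
carry_out(moves=[0,0.47,-1.18,0,0.128,0,0.62,-1.11,0,0.128,0,0.76,-1.02,0,0.128,0,0.88,-0.91,0,0.128,0,0.99,-0.79,0,0.128,0,1.08,-0.66,0,0.128,0,0,0,0,0,0,0,0,0,0,0,0,0,0,0,0,0,0,0,0])

```text
clock: 4.15
position: [0.6287, -0.1145, 0.2333]
ee_rot: [0.002, 0.856, 0.518, 0.001]
contact_force: [0.4, -2.7, 5.4]
width: 0.0214
```

```bash
python3 - <<'E'
from h import *
s=manip.get_state();p=s['position'];print(p,s['width'],s['contact_force'],s['moment'],s['ee_rot'])
st=np.array([.6746,-.0258]);d=p[:2]-st;print(np.hypot(*d),np.degrees(np.arctan2(-d[1],-d[0])))
E
```

```text
[ 0.62873647 -0.11448476  0.2333067 ] 0.021357164713894566 [ 0.42290764 -2.69893955  5.43764691] [-0.31040723 -0.0500306   0.3634695 ] [0.00232153 0.85550971 0.51778051 0.00104201]
0.09984212797331317 62.65415225797768
```

Call:
carry_out(moves=[100,0,0,0,0,100,0,0,0,0,100,0,0,0,0,100,0,0,0,0,100,0,0,0,0,100,0,0,4,0,100,0,0,4,0,100,0,0,4,0,100,0,0,2,0,100,0,0,0,0])

```text
clock: 5.15
position: [0.6287, -0.1134, 0.3753]
ee_rot: [0.003, 0.856, 0.518, 0.003]
contact_force: [-0.5, 0.3, 0.2]
width: 0.0854
```

```bash
python3 - <<'E'
from h import *
C=cam('wrist');im=save('wrist','w2.png');s=manip.get_state();print(s['position'],s['width'],s['contact_force'])
h,sa,v=cv2.split(cv2.cvtColor(im,cv2.COLOR_RGB2HSV))
red=(((h<8)|(h>172))&(sa>150)&(v>70)).astype(np.uint8)
n,l,st,ce=cv2.connectedComponentsWithStats(red)
for i in range(1,n):
    if st[i,4]>200:
        p=np.argwhere(l==i)[:,::-1];P=np.array([pt(C,u,w,.259)[:2] for u,w in p])*1000
        print(st[i],ce[i],cv2.minAreaRect(P.astype(np.float32)))
cv2.imwrite('pics/c3.png',cv2.resize(im[40:220,190:390,::-1],None,fx=3,fy=3,interpolation=cv2.INTER_CUBIC))
print(px(C,[.6746,-.0258,.2245]),px(C,[.6746,-.0258,.265]))
E
```

```text
[ 0.6279255  -0.1131435   0.37258076] 0.08579930322409615 [-0.23253636 -0.27652117 -0.70521836]
[ 267  170   25   80 1867] [278.67862882 209.1092662 ] ((627.7742919921875, -116.51626586914062), (72.52264404296875, 21.438335418701172), 61.73588180541992)
[278.11454763  92.10202508] [278.34961362  86.31891907]
```

View pics/c3.png

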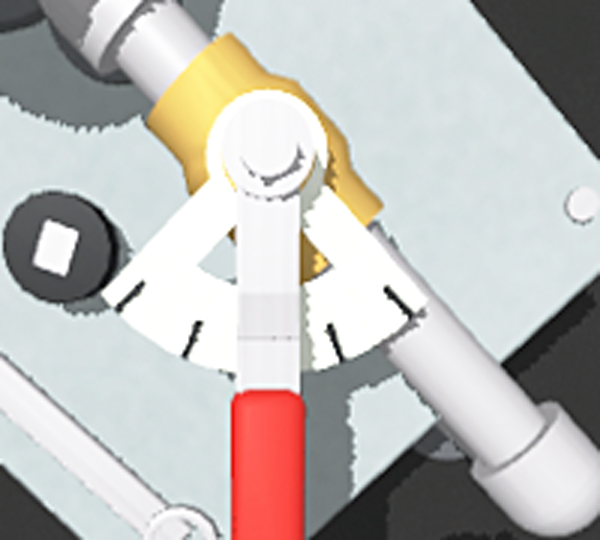

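The lever lies over the hidden middle mark, symmetric between the other four. It measured 61.7° in azimuth against 61.8° expected. The gripper is clear of it, so I go on to the station.

Call:
carry_out(moves=[100,-1.7,4.4,0,-0.095,100,-1.7,4.4,0,-0.095,0,-1.7,4.4,0,-0.095,0,-1.7,4.4,0,-0.095,0,-1.7,4.4,0,-0.095,0,-1.7,4.4,0,-0.095,0,-1.7,4.4,0,-0.095,0,-1.7,4.4,-2,-0.095,0,-1.7,4.4,-4,-0.095,0,-1.7,4.4,-4,-0.095])

```text
clock: 6.2
position: [0.4626, 0.3102, 0.2844]
ee_rot: [0.0, 0.998, 0.067, -0.001]
contact_force: [0.3, 0.5, 0.2]
width: -0.0001
```

Call:
carry_out(moves=[0,-1.7,3.8,-3,0,0,0,0,-3,0,0,0,0,0,0,0,0,0,0,0,0,0,0,0,0,0,0,0,0,0,0,0,0,0,0,0,0,0,0,0,0,0,0,0,0,0,0,0,0,0])

```text
clock: 7.2
position: [0.448, 0.3459, 0.2281]
ee_rot: [-0.0, 0.998, 0.069, 0.0]
contact_force: [0.1, 0.4, -0.5]
width: -0.0
```

```bash
python3 - <<'E'
from h import *
C=cam('wrist');im=save('wrist','w3.png');s=manip.get_state();print(s['position'],s['ee_rot'],s['width'],s['contact_force'],s['qpos'])
g=cv2.medianBlur(cv2.cvtColor(im,cv2.COLOR_RGB2GRAY),5)
c=cv2.HoughCircles(g,cv2.HOUGH_GRADIENT,1,30,param1=100,param2=25,minRadius=15,maxRadius=60)
if c is not None:
    for u,v,r in c[0][:10]:print(u,v,r,pt(C,u,v,.0675))
for P in([.4417,.3644,.0675],[.502,.373,.0675],[.383,.355,.0935]):print(px(C,P))
E
```

```text
[0.44788007 0.34596686 0.22800565] [1.41524480e-05 9.97630770e-01 6.87956499e-02 7.78363994e-05] 2.25418756875667e-05 [-0.25535078  0.11289039  0.17661888] [ 5.34842450e-01  2.64077646e-01  1.53005002e+00 -9.76603287e-05
  1.34733863e+00  1.96796035e+00]
256.5 134.5 19.1 [0.50488446 0.37698401 0.0675    ]
258.5 193.5 18.3 [0.44717253 0.36809297 0.0675    ]
257.5 256.5 22.7 [0.37799355 0.36086305 0.0675    ]
[261.43988162 199.1624976 ]
[260.22178077 138.10949519]
[262.15460625 263.35112948]
```

View pics/w3.png

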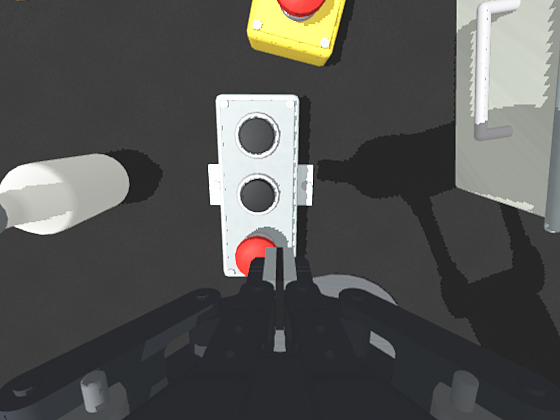

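The wrist view shows wheel start at (257,134), pump start at (258,193) and the mushroom at (257,256). That agrees with the top view to 3–5 mm, so I'll use the average. Pressing the pump start.

Call:
carry_out(moves=[0,-0.3,2.1,-4,0,0,0,0,-4,0,0,0,0,-4,0,0,0,0,-3,0,0,0,0,0,0,0,0,0,-0.6,0,0,0,0,-0.6,0,0,0,0,-0.6,0,0,0,0,0,0,0,0,0,0,0])

```text
clock: 8.25
position: [0.4464, 0.368, 0.0619]
ee_rot: [-0.001, 0.998, 0.069, 0.002]
contact_force: [0.0, 0.6, 5.2]
width: -0.0
```

Call:
carry_out(moves=[0,0,0,-0.2,0,0,0,0,-0.1,0,0,0,0,0,0,0,0,0,0,0,0,0,0,0,0,0,0,0,0,0,0,0,0,0,0,0,0,0,0,0,0,0,0,0,0,0,0,0,0,0])

```text
clock: 9.25
position: [0.4464, 0.368, 0.0613]
ee_rot: [-0.001, 0.998, 0.069, 0.003]
contact_force: [-2.6, -3.1, 19.1]
width: -0.0002
```

It is bottomed out at 19 N. Releasing and moving over the wheel start.

Call:
carry_out(moves=[0,0,0,2,0,0,0,0,2.5,0,0,3,0.5,0,0,0,2.9,0.4,0,0,0,0,0,0,0,0,0,0,-2.7,0,0,0,0,-0.6,0,0,0,0,-0.6,0,0,0,0,-0.3,0,0,0,0,0,0])

```text
clock: 10.25
position: [0.5026, 0.3754, 0.0615]
ee_rot: [0.001, 0.998, 0.069, -0.001]
contact_force: [-4.0, -2.9, 7.7]
width: 0.0002
```

Call:
carry_out(moves=[0,0,0,-0.2,0,0,0,0,-0.1,0,0,0,0,0,0,0,0,0,0,0,0,0,0,0,0,0,0,0,0,0,0,0,0,0,0,0,0,0,0,0,0,0,0,0,0,0,0,0,0,0])

```text
clock: 11.25
position: [0.5026, 0.3754, 0.0612]
ee_rot: [0.0, 0.998, 0.069, -0.0]
contact_force: [-7.2, -5.0, 20.9]
width: -0.0
```

Call:
carry_out(moves=[0,0,0,2,0,0,0,0,4,0,0,0,0,5,0,0,0,0,5,0,0,0,0,5,0,0,-2,0,5,0,0,-4,0,0,0,0,-4,0,0,0,0,0,0,0,0,0,0,0,0,0])

```text
clock: 12.25
position: [0.4046, 0.3762, 0.3145]
ee_rot: [-0.001, 0.998, 0.07, 0.001]
contact_force: [0.3, 0.3, -0.2]
width: 0.0
```

```bash
python3 - <<'E'
from h import *
im=save('top','top2.png');C=cam('top');s=manip.get_state();print(s['position'],s['contact_force'])
h,sa,v=cv2.split(cv2.cvtColor(im,cv2.COLOR_RGB2HSV))
red=(((h<8)|(h>172))&(sa>150)&(v>90)).astype(np.uint8)
n,l,st,ce=cv2.connectedComponentsWithStats(red)
for i in range(1,n):
    if 100<st[i,4]<400:
        p=np.argwhere(l==i)[:,::-1];P=np.array([pt(C,u,w,.259)[:2] for u,w in p])*1000
        print(ce[i],cv2.minAreaRect(P.astype(np.float32)))
cv2.imwrite('pics/c4.png',cv2.resize(im[100:300,60:500,::-1],None,fx=1.8,fy=1.8))
E
```

```text
[0.40554255 0.37625584 0.31407635] [ 0.06928906 -0.04662461 -0.31838508]
[341.77664975 169.47715736] ((625.0573120117188, -119.68673706054688), (72.65747833251953, 22.632272720336914), 63.33945083618164)
[185.95901639 181.69672131] ((598.023193359375, 309.4322204589844), (33.37980651855469, 30.635709762573242), 88.99651336669922)
[182.66887417 259.39072848] ((385.06927490234375, 316.93994140625), (34.90780258178711, 35.15684509277344), 0.49266257882118225)
```

View pics/c4.png

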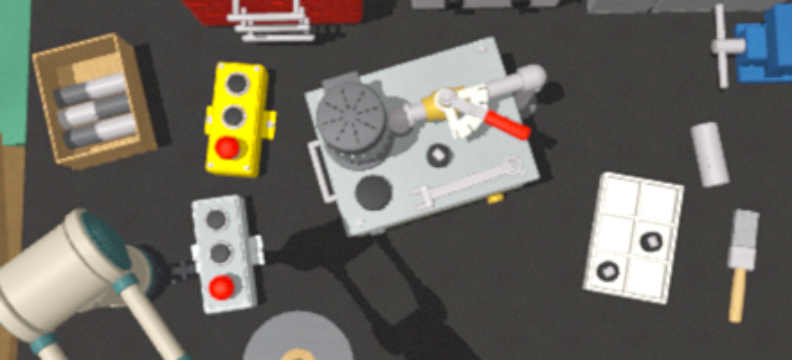

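The lever is at half (63° azimuth in this coarse top view, 61.7° in the close one), everything else is in place, and the arm is clear.

```bash
python3 -c "
from rig import manip
print(manip.sign_off())"
```

```text
the job is handed in; nothing more can be done
None
```

The job is done and handed in, at about 12 s on the robot's clock. I gripped the valve lever, swung it 44° to half open and let go. Then I pressed and released the pump start, and after it the wheel start, on the aluminium station; the yellow look-alike was left alone.

**Lever:** the close wrist view put it at 61.7° azimuth, against about 61.8° for half open worked out from the index marks. The last, coarser top view read 63.3°, so the two disagree by about 1.6°. In the close view the lever covered the long middle mark, with the other four marks even on both sides.

**Buttons:** force rose to 19 N on the pump start and 21 N on the wheel start, with the fingertips at about 61 mm. That is well past the 5.2 N spring force, so both were fully down. The top and wrist views differed by 3–5 mm on the button positions, so I pressed at the average.

**Final state:** the last top view shows the bystanders in place. The mushroom stop is at the same pixel as before, and the tool is clear with a force near zero. I saw no check fail, but sign-off gave no verdict and there is no direct reading of the button joints.

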